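# Sweep the loose heatsinks into the parts bay

## Task

Clear the electronics mat: use the fingers to sweep the three small finned heatsinks along the mat, through the open mouth of the U-shaped fence, until each lies wholly inside it. Only push them: do not pick up or tip them. Leave the two upright capacitors that stand among them, and everything else on the mat, where they are.

Things in the scene. Friction and masses are not known exactly. Their poses are not given: they have to be found in the camera images.
- bay: U-shaped grey sheet-metal fence (the parts bay), fixed to the mat: three walls 20 mm high, 4 mm thick, no floor, one end open; inside 190 mm wide, 130 mm deep. Origin at the middle of the open mouth on the mat's top; x points through the mouth into the bay (roughly world +y), y across the mouth. The mat is level, its top at z = 0.002
- bay_front (a point): point on the mat 70 mm in front of the mouth, on the bay's middle line. Heatsinks and capacitors start farther out than this, 95 to 180 mm before the mouth and within 90 mm either side of the middle line, none straight behind another (lanes about 42 mm apart); the mat from here to the mouth is clear
- heatsink0: small finned aluminium heatsink, 28 x 28 mm and 16 mm tall, mass about 15 to 31 g, lying fins up, loose on the mat; origin at the centre of its underside, z up, x along the fins. It slides and turns when pushed
- heatsink1: small finned aluminium heatsink, 28 x 28 mm and 16 mm tall, mass about 15 to 31 g, lying fins up, loose on the mat; origin at the centre of its underside, z up, x along the fins. It slides and turns when pushed
- heatsink2: small finned aluminium heatsink, 28 x 28 mm and 16 mm tall, mass about 15 to 31 g, lying fins up, loose on the mat; origin at the centre of its underside, z up, x along the fins. It slides and turns when pushed
- capacitor0: black round capacitor can with a bright top, 26 mm diameter, 40 mm tall, about 25 to 50 g, standing loose and upright on the mat among the heatsinks; origin at the centre of its underside
- capacitor1: black round capacitor can with a bright top, 26 mm diameter, 40 mm tall, about 25 to 50 g, standing loose and upright on the mat among the heatsinks; origin at the centre of its underside
- screwdriver: screwdriver lying flat near the far edge of the mat; to be left alone; origin under its middle
- solder_reel: reel of solder, 54 mm diameter, 40 mm tall, standing on its flange near the far edge of the mat; to be left alone; origin at its underside
- flux_bottle: white bottle, 44 mm diameter, 90 mm tall, at the far right of the mat; to be left alone; origin at its underside
- multimeter: orange hand multimeter lying flat, 150 x 75 x 37 mm, at the right end of the mat; to be left alone; origin at its underside

How it is judged:
At the end, for the whole second after the job is handed in: All three heatsinks lie flat, at rest on the mat, inside the fence: centre at least 13 mm past the mouth line and between the walls. Both capacitors are upright and within 15 mm of where they stood (x of heatsink0 in the frame of bay between 0.013 and 0.13 m and y of heatsink0 in the frame of bay between -0.095 and 0.095 m and height (world z) of each of heatsink0, heatsink1, heatsink2 below 0.008 m and angle between each of heatsink0, heatsink1, heatsink2's own z axis and vertical below 0.15 rad and linear speed of each of heatsink0, heatsink1, heatsink2 below 0.02 m/s and x of heatsink1 in the frame of bay between 0.013 and 0.13 m and y of heatsink1 in the frame of bay between -0.095 and 0.095 m and x of heatsink2 in the frame of bay between 0.013 and 0.13 m and y of heatsink2 in the frame of bay between -0.095 and 0.095 m and distance of each of capacitor0, capacitor1 from where it was at the start of the episode below 0.015 m and angle between each of capacitor0, capacitor1's own z axis and vertical below 0.2 rad); the robot touches nothing.
It fails at once if a heatsink is lifted off the mat (more than 12 mm) or tipped over (height (world z) of any of heatsink0, heatsink1, heatsink2 above 0.014 m or angle between any of heatsink0, heatsink1, heatsink2's own z axis and vertical above 0.5 rad).
It fails at once if a capacitor is moved more than 15 mm or knocked over (distance of any of capacitor0, capacitor1 from where it was at the start of the episode above 0.015 m or angle between any of capacitor0, capacitor1's own z axis and vertical above 0.5 rad).
It fails at once if another thing on the mat is moved more than 20 mm (distance of any of screwdriver, solder_reel, flux_bottle, multimeter from where it was at the start of the episode above 0.02 m).
It also fails if it takes over 61 s, if anything falls off the work surface, if the arm or the gripper's body presses on something with over 40 N, if the wrist force passes 120 N, or if a joint passes its speed limit or range.

## Robot

A 6-joint arm with a two-finger parallel gripper is mounted at the origin on the work surface. World frame = base frame: x ahead of the robot, y to its left, z up, the work surface at z = 0. Lengths are in m, angles in rad, forces in N, time in s.
With the tool pointing down it reaches from about 0.35 to 0.85 m from the base axis. Payload 8.1 kg.
Tool frame: the origin (TCP) lies on the centre line of the jaws, within the pads' length; the fingertips stand 17 mm ahead of it and the grasp point (between the pads) lies 2 mm behind it; z points along the fingers, y is the line along which they close (so a half turn about z gives the same grasp; the last joint's range is limited). The gripper opens to 93 mm and grips with 3 to 60 N. Pads are 15 mm wide; open, the fingers measure 128 mm over their backs; the gripper's body (75 mm by 188 mm) begins 65 mm behind the grasp point.
Start: joints at [1.235, 0.13, 1.488, -0, 1.523, -0.085], TCP at [0.149, 0.581, 0.236] pointing down, gripper open.
Joint ranges: [-2.96, 2.96], [-0.89, 2.26], [0.02, 2.5], [-1.34, 4.48], [0, 2.73], [-2.66, 2.66]. Speed limits (rad/s): [2.39, 2.39, 2.79, 3.14, 3.14, 3.14].

## Interface

Orientations are given as a rotation vector (axis times angle).
In Python, from plant import telemetry, viewer, order gives the robot as it stands.
- The arm moves only by the tool send_rows, never from a script. Its argument "plan" is a list that holds one entry, the list of rows, each a list of 5 numbers: the closure, from -1 (fully open) to 1 (shut), then the shift along the world's x, y, z normalised to -1 to 1, where 1 is 0.2 m, then the turn about the world's z normalised to -1 to 1, where 1 is 60 degrees. A call has 1 to 20 rows; each row is the pose to reach, as a shift and turn from the pose commanded when the call began; what a row does not reach only later rows make up. A row lasts 1/12 s, in which the tool goes at most 41.7 mm and 7.16 degrees, less where a joint would pass 70% of its speed; a pose out of reach is approached as far as the arm can. A call with a number of a shift or a turn outside -1 to 1 is refused whole. A call with a gripper value outside its range is refused whole. The fingers move at their own pace and stop on an object; "force" is the grip in N (left out, the last holds). Time passes only in rows, so rows that repeat a pose let the fingers close. It gives the time, the measured TCP pose, the force, the opening and the grip force at its end, in the units of the state.
- telemetry.read_state(): the state, without advancing time (a new reading comes with each control period).
- viewer.read_camera(name): name is "scene" or "top" or "wrist"; returns (picture, depth): 420x560x3 uint8, blue, green, red; 420x560 float32, m along the optical axis (not along the pixel's ray), 0 where there is no reading.
- viewer.calibration(name): a dict with "camera_matrix" (3x3 intrinsics, pixels), "extrinsics" (4x4, takes a point from camera to world coordinates); the wrist camera has in their place "hand_eye" (4x4, takes a point from camera to tool coordinates, whose origin is the TCP and whose axes are the flange's). Camera axes: x right, y up, looking along -z (the intrinsics and any distortion apply to the point x, -y, -z); pixel columns grow to the right and rows downward; lengths in m; the calibration is good to about 2 mm. A picture is of the moment at which its call begins: read the wrist's pose just before it. calibration takes no time and is no camera call.
- order.close_job(): hands the job in; it is judged then, once.
The state is a dict: "t": time; "q": joint angles; "dq": joint speeds; "joint_torque": joint torques, N m; "tool_pos": TCP position; "orientation": TCP orientation; "force": force on the tool from outside, world axes, zero at the start; "wrist_torque": the same for the moment, N m; "opening": finger opening in m; "gripper_force": force on a finger pad.
Only numpy, scipy, OpenCV 4.12 (cv2) and the standard library are available. Lean on these libraries where they do the work, as an engineer would, in place of code of your own. Each camera call takes 0.05 s, during which the arm holds its last target. There are 200 camera calls.

## Working session

There is one attempt and no reset: what is moved stays moved. The work goes in short steps, Python scripts to look and compute and a tool call to move; the robot and the scene stay as the last step left them, time stands still between calls to the robot, and variables do not carry over. Pictures are saved under pics/ and viewed, at most 10 in all, crops included, and the job is handed in when it is done.

Besides the shell and the picture viewer there is one more tool, called after "Call:" by a JSON object that holds its "op" and its "data", one argument or row to a line. send_rows: Moves the arm, as the interface text tells. Scaled input: -1 to 1 covers 0.2 m each way for a shift and 60 degrees each way for a turn. Its arguments: {"type":"object","properties":{"plan":{"type":"array"},"force":{"type":"number"}},"required":["plan"]}

```bash
mkdir -p pics
cat > h.py <<'E'
import numpy as np, cv2
from plant import telemetry, viewer, order
def cloud(name):
    img,d=viewer.read_camera(name); c=viewer.calibration(name)
    K=np.array(c["camera_matrix"],float);T=np.array(c["extrinsics"])
    v,u=np.mgrid[:d.shape[0],:d.shape[1]]
    P=np.stack([(u-K[0,2])/K[0,0]*d,-(v-K[1,2])/K[1,1]*d,-d],-1)
    W=P@T[:3,:3].T+T[:3,3]; W[d==0]=np.nan
    return img,W
E
python3 - <<'E'
from h import *
s=telemetry.read_state();print(s)
img,W=cloud("top");cv2.imwrite("pics/top0.png",img);np.savez("top0.npz",img=img,W=W)
print({k:np.round(v,3).tolist() if k!='x' else 0 for k,v in viewer.calibration("top").items()})
for v,u in [(10,10),(10,550),(410,10),(410,550),(210,280)]:print(v,u,W[v,u])
E
```

```text
{'t': 0.0, 'q': array([ 1.23458990e+00,  1.31156070e-01,  1.48928926e+00,  5.83543352e-06,
        1.52300863e+00, -8.54180218e-02]), 'dq': array([ 5.21877118e-04, -1.16506319e-03, -1.47369089e-03, -1.40161466e-03,
       -2.27657250e-04, -7.15869945e-05]), 'joint_torque': array([ 6.50134789e-04, -5.59816146e+01, -4.91782737e+01,  7.67629221e-02,
        3.48634401e-02, -9.25476911e-05]), 'tool_pos': array([0.14870593, 0.58071419, 0.23458499]), 'orientation': array([-3.92856812e-01, -3.11653283e+00,  2.85672991e-03]), 'force': array([-0.20158035, -0.54868929,  0.94393264]), 'wrist_torque': array([-0.0006881 , -0.00891887,  0.00618778]), 'gripper_force': 0.0, 'opening': 0.09331799598248455}
{'camera_matrix': [[468.198, 0.0, 280.305], [0.0, 468.198, 209.333], [0.0, 0.0, 1.0]], 'extrinsics': [[-0.0, 0.989, -0.149, 0.45], [-1.0, 0.0, 0.004, -0.108], [0.004, 0.149, 0.989, 1.018], [0.0, 0.0, 0.0, 1.0]]}
10 10 [ 1.49676041  0.94412568 -0.68371167]
10 550 [ 1.49522029 -1.17087499 -0.67376887]
410 10 [ 0.18523828  0.44591936 -0.00129716]
410 550 [ 1.83933926e-01 -6.69743203e-01 -3.24888804e-05]
210 280 [ 0.60163525 -0.11109404  0.00443357]
```

View pics/top0.png

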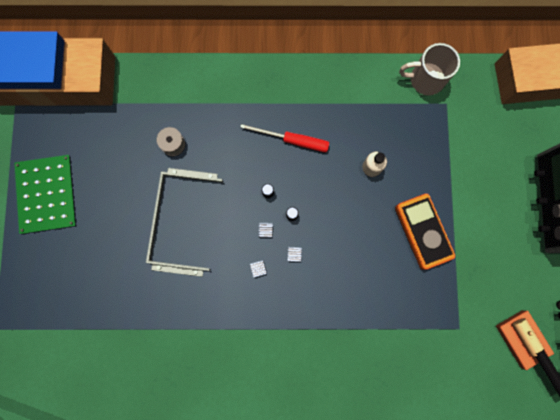

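The top view shows the bay at the left with its mouth facing right (about x = 215 px). Capacitors are at (267,190) and (292,214). Heatsinks are at (265,230), (294,254) and (258,269). Next I'll measure them.

Run:
```python
from h import *
z=np.load("top0.npz");W=z["W"];img=z["img"]
mat=W[280:320,100:400].reshape(-1,3);print("mat z",np.nanmedian(mat[:,2]), np.nanmedian(W[110:125,100:140,2]))
m=np.nan_to_num(W[...,2]);m=((m>0.0115)).astype(np.uint8)
m[:100]=0;m[330:]=0;m[:,:100]=0;m[:,460:]=0
n,l,st,ce=cv2.connectedComponentsWithStats(m)
for i in range(1,n):
    if st[i,4]<15: continue
    P=W[l==i]; zt=np.percentile(P[:,2],80); T=P[P[:,2]>zt-0.008]
    r=cv2.minAreaRect((T[:,:2]*1000).astype(np.float32))
    print(np.round(ce[i]),st[i,4],"ztop %.3f"%zt,"mean",T.mean(0).round(4),"rect",np.round(r[0],1),np.round(r[1],1),round(r[2],1))
big=cv2.resize(img[150:290,140:320],None,fx=4,fy=4,interpolation=cv2.INTER_CUBIC);cv2.imwrite("pics/crop0.png",big)
# wall pts
for v,u in [(180,220),(176,170),(265,150),(270,207),(172,163),(220,154)]:
    b=W[v-6:v+7,u-6:u+7].reshape(-1,3);k=np.nanargmax(b[:,2]);print(v,u,b[k].round(4))
```

```text
mat z 0.0023625535885567484 0.0020812458443018045
[105. 102.] 48 ztop 0.029 mean [0.8422 0.2774 0.0279] rect [842.2 277.7] [ 2.8 20.1] 2.2
[298. 139.] 635 ztop 0.027 mean [ 0.7521 -0.1658  0.0249] rect [ 764.3 -126.6] [186.8  25.9] 74.6
[170. 140.] 538 ztop 0.043 mean [0.7501 0.1279 0.0421] rect [750.2 128.4] [53.8 52.4] 79.7
[374. 164.] 444 ztop 0.085 mean [ 0.6964 -0.3133  0.0903] rect [ 697.2 -313.6] [20.6 19.6] 40.7
[171. 216.] 593 ztop 0.023 mean [0.5848 0.1232 0.0215] rect [577.3  94. ] [134.8 198.4] 83.0
[267. 191.] 141 ztop 0.044 mean [ 0.6398 -0.0842  0.0424] rect [640.  -84.4] [25.3 23.5] 0.4
[425. 232.] 2614 ztop 0.040 mean [ 0.5519 -0.4184  0.0386] rect [ 552.8 -419. ] [148.8  74.1] 20.6
[292. 214.] 137 ztop 0.044 mean [ 0.5898 -0.1364  0.0423] rect [ 589.8 -136.2] [23.9 24.2] 45.6
[265. 224.] 17 ztop 0.019 mean [ 0.5697 -0.0787  0.0176] rect [569.7 -80.9] [25.9  2.6] 86.8
[266. 228.] 41 ztop 0.019 mean [ 0.5616 -0.0801  0.017 ] rect [561.8 -79.8] [28.   6.7] 89.2
[265. 234.] 38 ztop 0.019 mean [ 0.5466 -0.0786  0.0174] rect [546.5 -78.9] [ 6.8 25.8] 0.1
[295. 250.] 19 zt
[... 406 characters left out ...]
0601  0.0173] rect [486.2 -59.9] [ 2.  26.7] 15.4
[257. 265.] 15 ztop 0.020 mean [ 0.4813 -0.0618  0.0184] rect [481.5 -62.4] [ 1.9 26.6] 15.8
[257. 267.] 15 ztop 0.020 mean [ 0.4765 -0.0632  0.0176] rect [476.6 -63.3] [ 2.1 24. ] 15.7
[258. 270.] 17 ztop 0.019 mean [ 0.4714 -0.0642  0.0179] rect [471.5 -64.3] [ 2.1 26.7] 15.5
[259. 272.] 16 ztop 0.019 mean [ 0.4665 -0.066   0.0179] rect [466.7 -66.6] [ 2.1 26.7] 15.7
[259. 275.] 15 ztop 0.018 mean [ 0.4615 -0.0667  0.0172] rect [461.4 -66.6] [ 2.  26.2] 15.9
180 220 [0.6638 0.0272 0.0267]
176 170 [0.6774 0.1187 0.025 ]
265 150 [0.4919 0.1691 0.0256]
270 207 [0.4751 0.0528 0.0264]
172 163 [0.6748 0.1442 0.0264]
220 154 [0.5872 0.1574 0.0285]
```

View pics/crop0.png

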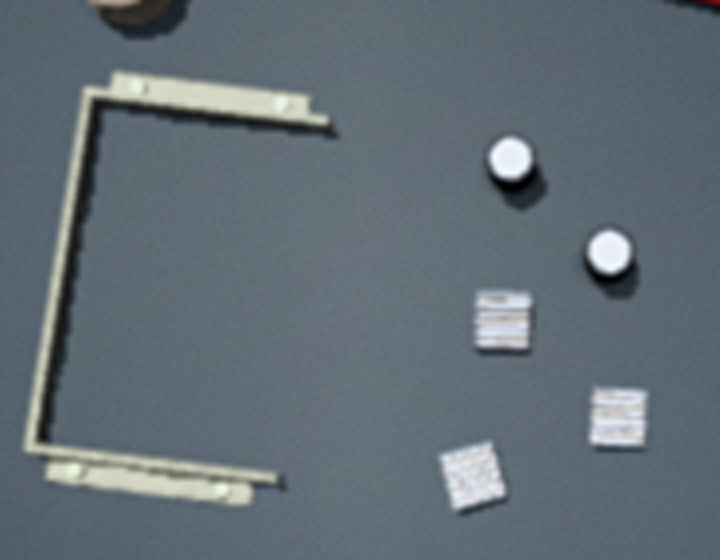

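Call:
{"op": "send_rows", "data": {
  "plan": [
    [[1,1,-1,0,-1],[1,1,-1,0,-1],[1,1,-1,0,-1],[1,1,-1,0,-1],[1,1,-1,0,-1],[1,1,-1,0,-1],[1,1,-1,0,-1],[1,1,-1,0,-1],[1,1,-1,0,-1],[1,1,-1,0,-1]]
  ],
  "force": 10
}}

```text
t: 0.88
tool_pos: [0.3493, 0.3803, 0.235]
orientation: [-1.904, -2.499, 0.002]
force: [0.1, 0.0, -0.5]
opening: 0.0309
gripper_force: 0.0
```

Call:
{"op": "send_rows", "data": {
  "plan": [
    [[1,0.4,-1,-0.2,-0.377],[1,0.4,-1,-0.2,-0.377],[1,0.4,-1,-0.2,-0.377],[1,0.4,-1,-0.2,-0.377],[1,0.4,-1,-0.2,-0.377],[1,0.4,-1,-0.2,-0.377]]
  ]
}}

```text
t: 1.38
tool_pos: [0.4293, 0.1769, 0.194]
orientation: [2.352, 2.081, -0.004]
force: [-0.1, 0.5, -1.0]
opening: 0.0005
gripper_force: 0.0
```

Call:
{"op": "send_rows", "data": {
  "plan": [
    [[1,0,-1,-0.4,0],[1,0,-1,-0.4,0],[1,0,-1,-0.4,0],[1,0,-1,-0.4,0],[1,0,-1,-0.4,0],[1,0,-1,-0.4,0],[1,0,-1,-0.4,0]]
  ]
}}

```text
t: 1.97
tool_pos: [0.4277, -0.0201, 0.1142]
orientation: [-2.353, -2.078, 0.003]
force: [-0.0, 0.2, 0.4]
opening: 0.0007
gripper_force: 0.0
```

Call:
{"op": "send_rows", "data": {
  "plan": [
    [[1,0.01,-0.2,-0.2,0],[1,0.01,-0.2,-0.4,0],[1,0.01,-0.2,-0.455,0],[1,0.01,-0.2,-0.455,0],[1,0.05,-0.2,-0.455,0],[1,0.09,-0.205,-0.455,0],[1,0.12,-0.21,-0.455,0],[1,0.15,-0.21,-0.455,0],[1,0.18,-0.215,-0.455,0],[1,0.19,-0.215,-0.455,0],[1,0.19,-0.215,-0.455,0],[1,0.1,-0.205,-0.455,0],[1,0.0,-0.2,-0.455,0],[1,0.0,-0.2,-0.2,0],[1,0.0,0,0,0],[1,-0.2,0.6,0,0],[1,-0.2,0.6,0,0],[1,-0.2,0.8,0,0],[1,-0.2,0.8,0,0]]
  ]
}}

```text
t: 3.55
tool_pos: [0.3909, 0.1302, 0.1158]
orientation: [2.353, 2.08, 0.003]
force: [1.3, 0.9, -0.7]
opening: 0.0002
gripper_force: 0.0
```

```bash
cat >> h.py <<'E'
O=np.array([.5691,.0271]);ex=np.array([.122,.9925]);ey=np.array([-.9925,.122])
def bay(p): d=np.asarray(p)[...,:2]-O; return np.stack([d@ex,d@ey],-1)*1000
def blobs(W):
    B=bay(W);z=np.nan_to_num(W[...,2]);b=np.nan_to_num(B,nan=999)
    m=((z>.0115)&(z<.055)&(b[...,0]>-230)&(b[...,0]<127)&(abs(b[...,1])<(np.where(b[...,0]<0,130,92)))).astype(np.uint8)
    m=cv2.morphologyEx(m,cv2.MORPH_CLOSE,np.ones((3,3)))
    n,l,st,ce=cv2.connectedComponentsWithStats(m)
    for i in range(1,n):
        if st[i,4]<60: continue
        P=W[l==i];zt=np.percentile(P[:,2],80);T=B[l==i][P[:,2]>zt-.009]
        r=cv2.minAreaRect(T.astype(np.float32))
        print(np.round(ce[i]),st[i,4],"ztop %.3f"%zt,"bay",np.round(r[0],1),np.round(r[1],1),round(r[2],1))
E
python3 - <<'E'
from h import *
blobs(np.load("top0.npz")["W"]);print()
s=telemetry.read_state();print(s["t"],s["tool_pos"])
img,W=cloud("top");cv2.imwrite("pics/top1.png",img);blobs(W)
E
```

```text
[267. 191.] 141 ztop 0.044 bay [-102.   -83.9] [23.5 25.3] 7.4
[292. 214.] 137 ztop 0.044 bay [-159.6  -40.5] [24.2 23.9] 52.6
[265. 230.] 174 ztop 0.018 bay [-107.4   -1.1] [28.  28.4] 5.3
[294. 254.] 171 ztop 0.019 bay [-175.6   43.1] [27.7 25.7] 6.8
[258. 269.] 175 ztop 0.018 bay [-102.    83.3] [27.9 27.6] 22.7

3.55 [0.39088262 0.13021903 0.11581977]
[267. 191.] 141 ztop 0.044 bay [-102.1  -84.1] [23.4 24.1] 7.1
[292. 214.] 136 ztop 0.044 bay [-159.5  -40.5] [24.1 24. ] 48.3
[265. 230.] 175 ztop 0.019 bay [-106.9   -0.5] [28.  28.6] 1.2
[294. 254.] 172 ztop 0.019 bay [-175.4   43.2] [27.8 27.4] 2.7
[261. 260.] 179 ztop 0.019 bay [-107.2   63.2] [27.7 27.6] 6.4
```

View pics/top1.png

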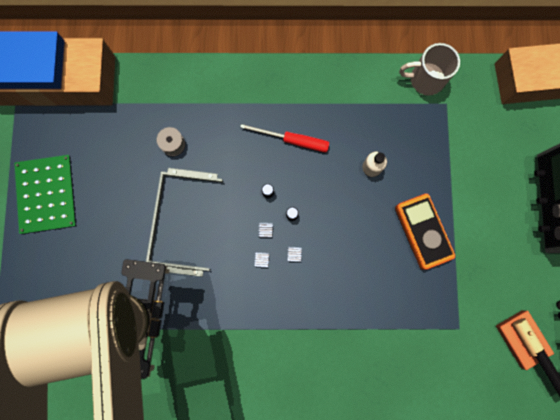

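Call:
{"op": "send_rows", "data": {
  "plan": [
    [[1,0.495,-1,0,0],[1,0.495,-1,0,0],[1,0.495,-1,0,0],[1,0.495,-1,0,0],[1,0.495,-1,0,0],[1,0.495,-1,0,0],[1,0.495,-1,0,0],[1,0.495,-1,0,0]]
  ]
}}

```text
t: 4.27
tool_pos: [0.4899, -0.0719, 0.1145]
orientation: [-2.354, -2.079, 0.0]
force: [-0.4, 1.0, -0.1]
opening: 0.0004
gripper_force: 0.0
```

Call:
{"op": "send_rows", "data": {
  "plan": [
    [[1,0,-0.162,0,0],[1,0,-0.162,-0.2,0],[1,0,-0.162,-0.4,0],[1,0,-0.162,-0.455,0],[1,0,-0.162,-0.455,0],[1,0.004,-0.13,-0.455,0],[1,0.01,-0.09,-0.455,0],[1,0.016,-0.04,-0.455,0],[1,0.023,0.01,-0.455,0],[1,0.03,0.06,-0.455,0],[1,0.036,0.11,-0.455,0],[1,0.042,0.16,-0.455,0],[1,0.048,0.21,-0.455,0],[1,0.054,0.26,-0.455,0],[1,0.06,0.31,-0.455,0],[1,0.066,0.35,-0.455,0],[1,0.068,0.37,-0.455,0]]
  ]
}}

```text
t: 5.68
tool_pos: [0.5038, 0.0039, 0.0237]
orientation: [-2.352, -2.083, -0.0]
force: [-0.2, -0.2, 1.3]
opening: 0.0004
gripper_force: 0.2
```

Run:
```python
from h import *
s=telemetry.read_state();print(s["t"],s["tool_pos"],bay(s["tool_pos"]))
img,W=cloud("top");cv2.imwrite("pics/top2.png",img[120:320,100:350]);blobs(W)
```

```text
5.6833 [0.50377451 0.00386185 0.02366901] [-31.03356981  62.00049264]
[267. 191.] 140 ztop 0.044 bay [-102.   -84.4] [23.4 24. ] 6.8
[292. 213.] 134 ztop nan bay [0. 0.] [0. 0.] 0.0
[265. 230.] 174 ztop nan bay [0. 0.] [0. 0.] 0.0
[294. 254.] 171 ztop 0.018 bay [-175.5   43.8] [27.8 27.4] 5.5
```

Call:
{"op": "send_rows", "data": {
  "plan": [
    [[1,0.006,0.05,0,0],[1,0.012,0.1,0,0],[1,0.018,0.15,0,0],[1,0.024,0.2,0,0],[1,0.03,0.25,0,0],[1,0.036,0.3,0,0],[1,0.042,0.35,0,0],[1,0.048,0.4,0,0],[1,0.054,0.45,0,0],[1,0.06,0.49,0,0],[1,0.065,0.53,0,0],[1,0.067,0.55,0,0],[1,0.067,0.55,0,0],[1,0.06,0.45,0,0],[1,0.06,0.45,0.2,0],[1,0.06,0.45,0.46,0],[1,0.06,0.45,0.46,0]]
  ]
}}

```text
t: 7.15
tool_pos: [0.519, 0.0923, 0.1222]
orientation: [2.35, 2.078, 0.01]
force: [0.6, -0.4, 1.8]
opening: 0.0004
gripper_force: 0.0
```

Call:
{"op": "send_rows", "data": {
  "plan": [
    [[1,-0.4,0.4,0,0],[1,-0.7,0.6,0,0],[1,-0.7,0.6,0,0],[1,-0.7,0.7,0,0],[1,-0.7,0.7,0,0],[1,-0.7,0.7,0,0]]
  ]
}}

```text
t: 7.65
tool_pos: [0.3725, 0.2359, 0.1157]
orientation: [-2.348, -2.085, -0.001]
force: [0.1, 0.4, -0.1]
opening: 0.0005
gripper_force: 0.0
```

Run:
```python
from h import *
s=telemetry.read_state();print(s["t"],s["tool_pos"],bay(s["tool_pos"]))
img,W=cloud("top");cv2.imwrite("pics/top2.png",img);blobs(W)
```

```text
7.65 [0.37247182 0.23590164 0.11573086] [183.24698755 220.62726672]
[267. 191.] 140 ztop 0.044 bay [-102.   -84.2] [23.4 24.5] 6.4
[292. 214.] 136 ztop 0.044 bay [-159.7  -40.7] [24.3 24. ] 50.0
[265. 230.] 174 ztop nan bay [0. 0.] [0. 0.] 0.0
[164. 247.] 179 ztop nan bay [0. 0.] [0. 0.] 0.0
[294. 254.] 172 ztop nan bay [0. 0.] [0. 0.] 0.0
```

View pics/top2.png

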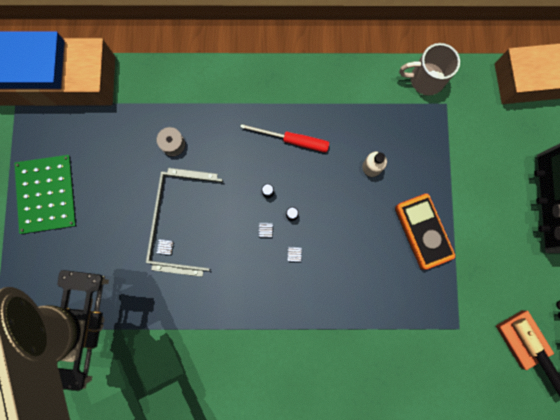

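hs3 is now deep in the bay at (164,247). Next is the middle heatsink.

Call:
{"op": "send_rows", "data": {
  "plan": [
    [[1,0.9,-1,0,0],[1,0.9,-1,0,0],[1,0.9,-1,0,0],[1,0.9,-1,0,0],[1,0.9,-1,0,0],[1,0.9,-1,0,0],[1,0.9,-1,0,0],[1,0.9,-1,0,0],[1,0.9,-1,0,0],[1,0.9,-1,0,0]]
  ]
}}

```text
t: 8.53
tool_pos: [0.5552, 0.0322, 0.1153]
orientation: [-2.353, -2.08, 0.001]
force: [0.1, 0.2, -0.9]
opening: 0.0007
gripper_force: 0.0
```

Call:
{"op": "send_rows", "data": {
  "plan": [
    [[1,0,-0.73,0,0],[1,0,-0.73,0,0],[1,0,-0.73,0,0],[1,0,-0.73,0,0],[1,0,-0.73,0,0],[1,0,-0.73,0,0]]
  ]
}}

```text
t: 9.03
tool_pos: [0.5552, -0.1133, 0.1157]
orientation: [-2.354, -2.08, -0.0]
force: [0.7, 0.3, 0.7]
opening: 0.0002
gripper_force: 0.0
```

Call:
{"op": "send_rows", "data": {
  "plan": [
    [[1,-0.01,0.015,-0.2,0],[1,-0.01,0.015,-0.4,0],[1,-0.01,0.015,-0.46,0],[1,-0.01,0.015,-0.46,0],[1,-0.006,0.05,-0.46,0],[1,-0.001,0.09,-0.46,0],[1,0.005,0.14,-0.46,0],[1,0.011,0.19,-0.46,0],[1,0.018,0.25,-0.46,0],[1,0.025,0.31,-0.46,0],[1,0.033,0.37,-0.46,0],[1,0.04,0.43,-0.46,0],[1,0.048,0.49,-0.46,0],[1,0.055,0.55,-0.46,0],[1,0.062,0.61,-0.46,0],[1,0.07,0.67,-0.46,0],[1,0.077,0.73,-0.46,0],[1,0.084,0.79,-0.46,0],[1,0.091,0.84,-0.46,0],[1,0.096,0.88,-0.46,0]]
  ]
}}

```text
t: 10.7
tool_pos: [0.575, 0.0639, 0.0237]
orientation: [-2.352, -2.082, -0.0]
force: [0.0, -0.4, 0.2]
opening: 0.0004
gripper_force: 0.1
```

Call:
{"op": "send_rows", "data": {
  "plan": [
    [[1,0.002,0.02,0,0],[1,0.002,0.02,0,0],[1,-0.01,-0.08,0,0],[1,-0.01,-0.08,0.2,0],[1,-0.01,-0.08,0.46,0],[1,-0.01,-0.08,0.46,0],[1,-0.4,0.4,0.46,0],[1,-1,0.7,0.46,0],[1,-1,0.8,0.46,0],[1,-1,0.8,0.46,0],[1,-1,0.8,0.46,0],[1,-1,0.8,0.46,0],[1,-1,0.8,0.46,0],[1,-1,0.8,0.46,0]]
  ]
}}

```text
t: 11.87
tool_pos: [0.3726, 0.2243, 0.1157]
orientation: [-2.349, -2.085, -0.0]
force: [-1.1, 0.2, 0.6]
opening: 0.0002
gripper_force: 0.0
```

```bash
sed -i 's/np.percentile/np.nanpercentile/; s/T=B\[l==i\]\[P\[:,2\]>zt-.009\]/T=B[l==i][P[:,2]>zt-.009]/' h.py
python3 - <<'E'
from h import *
s=telemetry.read_state();print(s["t"],s["tool_pos"],bay(s["tool_pos"]))
img,W=cloud("top");cv2.imwrite("pics/top3.png",img);blobs(W)
E
```

```text
11.8667 [0.37256769 0.22430173 0.11570181] [171.74577358 219.11692973]
[267. 191.] 140 ztop 0.043 bay [-102.1  -83.7] [23.4 24.9] 7.3
[292. 214.] 137 ztop 0.044 bay [-159.5  -40.7] [23.8 24.2] 50.0
[187. 219.] 175 ztop 0.019 bay [63.9 -2.7] [28.4 28.3] 0.0
[164. 247.] 182 ztop 0.019 bay [102.3  61.7] [28.7 27.9] 0.1
[294. 254.] 174 ztop 0.018 bay [-175.2   43.2] [27.8 27.4] 2.9
```

View pics/top3.png

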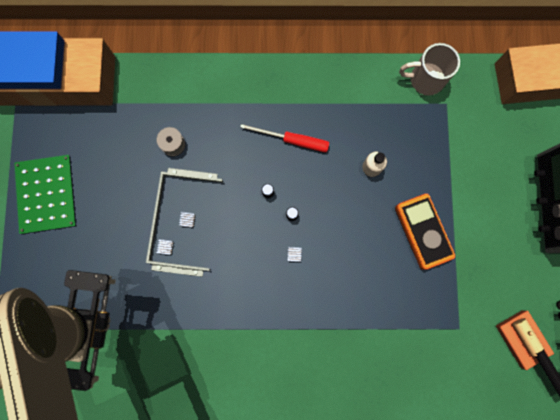

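Call:
{"op": "send_rows", "data": {
  "plan": [
    [[1,0.5,-1,0,0],[1,0.5,-1,0,0],[1,0.5,-1,0,0],[1,0.5,-1,0,0],[1,0.5,-1,0,0],[1,0.5,-1,0,0],[1,0.5,-1,0,0],[1,0.5,-1,0,0]]
  ]
}}

```text
t: 12.58
tool_pos: [0.4754, 0.0206, 0.1156]
orientation: [-2.357, -2.077, 0.0]
force: [0.3, -0.3, -0.2]
opening: 0.0005
gripper_force: 0.0
```

Call:
{"op": "send_rows", "data": {
  "plan": [
    [[1,0.14,-0.98,0,0],[1,0.14,-0.98,0,0],[1,0.14,-0.98,0,0],[1,0.14,-0.98,0,0],[1,0.14,-0.98,0,0],[1,0.14,-0.98,0,0],[1,0.14,-0.98,0,0],[1,0.14,-0.98,0,0]]
  ]
}}

```text
t: 13.25
tool_pos: [0.5026, -0.1723, 0.1154]
orientation: [-2.352, -2.081, -0.0]
force: [-0.2, 0.1, -0.5]
opening: 0.0002
gripper_force: 0.0
```

Call:
{"op": "send_rows", "data": {
  "plan": [
    [[1,-0.008,0,-0.2,0],[1,-0.008,0,-0.4,0],[1,-0.008,0,-0.46,0],[1,-0.008,0,-0.46,0],[1,-0.004,0.035,-0.46,0],[1,0.001,0.075,-0.46,0],[1,0.007,0.125,-0.46,0],[1,0.014,0.18,-0.46,0],[1,0.021,0.24,-0.46,0],[1,0.029,0.3,-0.46,0],[1,0.036,0.36,-0.46,0],[1,0.043,0.42,-0.46,0],[1,0.051,0.48,-0.46,0],[1,0.058,0.54,-0.46,0],[1,0.066,0.6,-0.46,0],[1,0.073,0.66,-0.46,0],[1,0.08,0.72,-0.46,0],[1,0.088,0.78,-0.46,0],[1,0.095,0.83,-0.46,0],[1,0.1,0.87,-0.46,0]]
  ]
}}

```text
t: 14.92
tool_pos: [0.523, 0.002, 0.0237]
orientation: [-2.352, -2.082, -0.0]
force: [0.7, -0.2, -0.3]
opening: 0.0006
gripper_force: 0.0
```

Call:
{"op": "send_rows", "data": {
  "plan": [
    [[1,0.006,0.05,0,0],[1,0.012,0.1,0,0],[1,0.018,0.15,0,0],[1,0.024,0.2,0,0],[1,0.029,0.24,0,0],[1,0.032,0.26,0,0],[1,0.032,0.26,0,0],[1,0.02,0.16,0,0],[1,0.02,0.16,0.2,0],[1,0.02,0.16,0.46,0],[1,0.02,0.16,0.46,0],[1,-0.3,0.5,0.46,0],[1,-0.7,0.9,0.46,0],[1,-0.7,0.95,0.46,0],[1,-0.7,0.95,0.46,0],[1,-0.7,0.95,0.46,0],[1,-0.7,0.95,0.46,0],[1,-0.7,0.95,0.46,0]]
  ]
}}

```text
t: 16.42
tool_pos: [0.3816, 0.1921, 0.1159]
orientation: [2.349, 2.086, 0.001]
force: [0.7, -0.0, -0.1]
opening: 0.0006
gripper_force: 0.0
```

Run:
```python
from h import *
s=telemetry.read_state();print(s["t"],s["tool_pos"],bay(s["tool_pos"]))
img,W=cloud("top");cv2.imwrite("pics/top4.png",img);blobs(W)
```

```text
16.4167 [0.38164547 0.1921279  0.11587971] [140.92073448 206.18202593]
[267. 190.] 139 ztop 0.043 bay [-102.  -84.] [23.4 24.7] 7.1
[292. 214.] 137 ztop 0.044 bay [-159.6  -40.4] [24.3 24. ] 53.6
[187. 219.] 178 ztop 0.019 bay [63.9 -2.6] [28.4 28.4] 90.0
[193. 241.] 180 ztop 0.018 bay [44.4 41.7] [28.  28.2] 89.7
[164. 247.] 181 ztop 0.019 bay [102.4  61.7] [27.8 29. ] 89.8
```

View pics/top4.png

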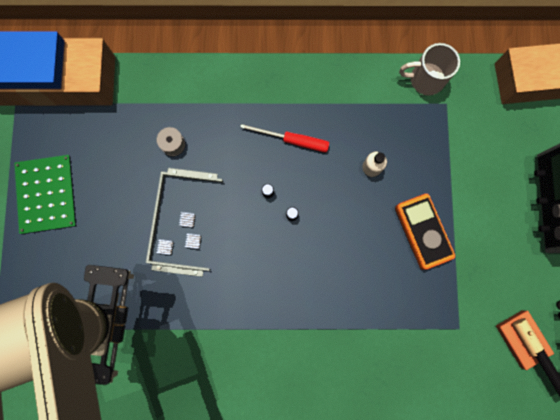

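All three heatsinks, at (187,219), (193,241) and (164,247), lie flat inside the fence. Both capacitors are unmoved and the arm is clear.

```bash
python3 -c "
from plant import order
print(order.close_job())"
```

```text
the job is handed in; nothing more can be done
None
```

I swept all three heatsinks into the bay; at the last look they lay flat 44 to 102 mm past the mouth, with both capacitors within 1 mm of their starting spots, and I handed the job in after about 16.5 s (no verdict was returned).

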